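# Balance-check spin-dryer rotor arms on a knife edge and reject the bad one

### The job

Check the three rotor arms from the drying rack on the knife-edge balance: hang each by its notch across one of the edges, let go of it and see whether it tips. Leave the arms that stay level hanging on the balance, and take any that tips to the red bin and lay it flat inside. Set them down gently and do not disturb the other things on the table.

Things in the scene. Friction and masses are not known exactly. Their poses are not given: they have to be found in the camera images.
- rotor_a_mid (a point): one of three aluminium rotor arms that look alike: bar 100 mm long (x), 20 wide (y), 8 thick; at each end a 20 mm round boss with a black pin (top 19 mm above the underside); in the middle a hub 27 mm long (x), 20 wide, 26 tall: grip it across the width. About 0.1 kg. Point: middle of the arm, 13 mm above its flat underside; z is up when it lies flat
- rotor_b_mid (a point): rotor arm, same size and point as rotor_a. Under the hub of every arm a notch runs right across (along y), open below, 14 mm wide, with a 90-degree roof whose top line is 16 mm above the underside. Any of the arms may be heavy at one end, which its look does not show
- rotor_c_mid (a point): rotor arm, same size and point as rotor_a. At the start the arms lie in the rack in any order, all at one height, the middle of the underside 45 mm above the table, leaning 30 degrees about their long axis
- rack: drying rack, fixed, 168 mm (y) by 96 mm (x): two white notched rails along y, 58 mm apart, on a rod frame; origin at table level under its middle. The arms bridge the rails, along the rack's x, 62 mm apart, on seats that lean 30 degrees: each arm is rolled about its x so that its top faces up and to the left (rack's +y), its lower edge against a 6 mm stop. Nothing stands beside the hub
- balance: grey stand of the balance, fixed, 112 mm (x) by 150 mm (y); origin at table level under its middle. Three pillars, 16 mm wide (y), 50 mm apart along y, each carry a knife edge, so fingers either side of a hub pass them. Two black rest rails along y at x = 39 mm either side, tops 38 mm above the table, stop a tipping arm at about 10 degrees
- edge_1 (a point): left one of the three steel knife edges, 14 mm long along its y, rounded to 1 mm radius; point: its axis, 60 mm above the table. An arm hung on it by the notch, lying along the stand's x, has its underside 14.6 mm below this point. Let go, an even arm stays within about 3 degrees of level; a bad one tips onto a rest rail within half a second
- edge_2 (a point): middle knife edge, like edge_1
- edge_3 (a point): right knife edge, like edge_1
- reject_floor (a point): red reject bin with a dark liner, fixed, inside 118 mm (x) by 82 mm (y), walls 15 mm above its floor; an arm lies along its x. Point: middle of the inner floor, 3 mm above the table
- primer_bottle: bystander: small brown bottle with a black cap, 37 mm across, 64 mm tall; origin under its middle; among the work
- drop_bottle: bystander: small brown dropper bottle, 32 mm across, 76 mm tall; origin under its middle; among the work
- pen_blue: bystander: white marker pen with a blue cap, 16x136x12 mm, lying along its y axis; origin under its middle; at the front edge
- timer: bystander: small pale-grey timer, 46x52x19 mm; origin under its middle; at the right
- tape_roll: bystander: flat roll of black tape, 55 mm across, 18 mm tall; origin under its middle; at the front
- ipa_bottle: bystander: white squeeze bottle with a red cap, 60 mm across, 146 mm tall; origin under its middle; front left
- swab_pot: bystander: clear pot with swabs, 34 mm across, 92 mm tall; origin under its middle; front left
- lens_tissue: bystander: flat pale packet, 62x90x16 mm; origin under its middle; front right

How it is judged:
On the way:
1. the arm with the off-centre weight hangs on a knife edge, let go, and has tipped ((((distance between rotor_a_mid and edge_1 below 0.009 m or distance between rotor_a_mid and edge_2 below 0.009 m or distance between rotor_a_mid and edge_3 below 0.009 m) and contact force between rotor_a and balance above 0.2 N and contact force between rotor_a and the fingers below 0.05 N and angle between rotor_a_mid's own z axis and vertical above 0.11 rad) or ((distance between rotor_b_mid and edge_1 below 0.009 m or distance between rotor_b_mid and edge_2 below 0.009 m or distance between rotor_b_mid and edge_3 below 0.009 m) and contact force between rotor_b and balance above 0.2 N and contact force between rotor_b and the fingers below 0.05 N and angle between rotor_b_mid's own z axis and vertical above 0.11 rad) or ((distance between rotor_c_mid and edge_1 below 0.009 m or distance between rotor_c_mid and edge_2 below 0.009 m or distance between rotor_c_mid and edge_3 below 0.009 m) and contact force between rotor_c and balance above 0.2 N and contact force between rotor_c and the fingers below 0.05 N and angle between rotor_c_mid's own z axis and vertical above 0.11 rad))), for 0.3 s.
At the end, for the whole second after the job is handed in: One arm, the one that tipped on the balance, lies flat (within 5 degrees) on the floor of the red bin; the two others hang by their notches on two of the knife edges, let go and level within 5 degrees (((x of rotor_a_mid in the frame of reject_floor between -0.022 and 0.022 m and y of rotor_a_mid in the frame of reject_floor between -0.036 and 0.036 m and z of rotor_a_mid in the frame of reject_floor between 0.008 and 0.0175 m and angle between each of rotor_a_mid, rotor_b_mid, rotor_c_mid's own z axis and vertical below 0.09 rad and (distance between rotor_b_mid and edge_1 below 0.009 m or distance between rotor_b_mid and edge_2 below 0.009 m or distance between rotor_b_mid and edge_3 below 0.009 m) and contact force between each of rotor_b, rotor_c and balance above 0.2 N and contact force between each of rotor_b, rotor_c and the fingers below 0.05 N and (distance between rotor_c_mid and edge_1 below 0.009 m or distance between rotor_c_mid and edge_2 below 0.009 m or distance between rotor_c_mid and edge_3 below 0.009 m)) or (x of rotor_b_mid in the frame of reject_floor between -0.022 and 0.022 m and y of rotor_b_mid in the frame of reject_floor between -0.036 and 0.036 m and z of rotor_b_mid in the frame of reject_floor between 0.008 and 0.0175 m and angle between each of rotor_b_mid, rotor_a_mid, rotor_c_mid's own z axis and vertical below 0.09 rad and (distance between rotor_a_mid and edge_1 below 0.009 m or distance between rotor_a_mid and edge_2 below 0.009 m or distance between rotor_a_mid and edge_3 below 0.009 m) and contact force between each of rotor_a, rotor_c and balance above 0.2 N and contact force between each of rotor_a, rotor_c and the fingers below 0.05 N and (distance between rotor_c_mid and edge_1 below 0.009 m or distance between rotor_c_mid and edge_2 below 0.009 m or distance between rotor_c_mid and edge_3 below 0.009 m)) or (x of rotor_c_mid in the frame of reject_floor between -0.022 and 0.022 m and y of rotor_c_mid in the frame of reject_floor between -0.036 and 0.036 m and z of rotor_c_mid in the frame of reject_floor between 0.008 and 0.0175 m and angle between each of rotor_c_mid, rotor_a_mid, rotor_b_mid's own z axis and vertical below 0.09 rad and (distance between rotor_a_mid and edge_1 below 0.009 m or distance between rotor_a_mid and edge_2 below 0.009 m or distance between rotor_a_mid and edge_3 below 0.009 m) and contact force between each of rotor_a, rotor_b and balance above 0.2 N and contact force between each of rotor_a, rotor_b and the fingers below 0.05 N and (distance between rotor_b_mid and edge_1 below 0.009 m or distance between rotor_b_mid and edge_2 below 0.009 m or distance between rotor_b_mid and edge_3 below 0.009 m)))); the robot touches nothing.
It fails at once if a bystander is shifted by more than 25 mm (distance of any of primer_bottle, drop_bottle, pen_blue, timer, tape_roll, ipa_bottle, swab_pot, lens_tissue from where it was at the start of the episode above 0.025 m).
It fails at once if an arm is dropped from more than about 3 cm ((contact force between rotor_a and the fingers below 0.01 N and linear speed of rotor_a above 0.75 m/s) or (contact force between rotor_b and the fingers below 0.01 N and linear speed of rotor_b above 0.75 m/s) or (contact force between rotor_c and the fingers below 0.01 N and linear speed of rotor_c above 0.75 m/s)).
It also fails if it takes over 70 s, if anything falls off the work surface, if the arm or the gripper's body presses on something with over 40 N, if the wrist force passes 120 N, or if a joint passes its speed limit or range.

### The arm

A 6-joint arm with a two-finger parallel gripper is mounted at the origin on a cart in front of the work surface, level with it; the furniture and walls round the work are solid. World frame = base frame: x ahead of the robot, y to its left, z up, the work surface at z = 0. Lengths are in m, angles in rad, forces in N, time in s.
With the tool pointing down it reaches from about 0.2 to 0.875 m from the base axis. Payload 3.4 kg.
Tool frame: the origin (TCP) lies midway between the tips of the shut fingers; the grasp point (between the pads) lies 19 mm behind it; x points along the fingers, y is the direction in which the jaws open and shut, and the axes are right-handed (so a half turn about x gives the same grasp; the last joint's range is limited). The gripper opens to 94 mm and grips with 3 to 60 N. Pads are 16 mm wide; open, the fingers measure 119 mm over their backs; the gripper's body (75 mm by 177 mm) begins 78 mm behind the grasp point.
Start: joints at [1.167, 0.276, 1.505, -0, 1.361, -0.121], TCP at [0.16, 0.552, 0.205] pointing down, gripper open.
Joint ranges: [-2.89, 2.89], [-0.75, 2.08], [0.22, 2.7], [-1.18, 4.32], [0.11, 2.71], [-2.7, 2.7]. Speed limits (rad/s): [2.57, 2.57, 3.14, 3.14, 3.14, 3.14].

### API

Orientations are given as [roll, pitch, yaw] about the fixed x, y, z axes, in that order (R = Rz(yaw) Ry(pitch) Rx(roll)).
In Python, from bench import arm gives the robot as it stands. Calls block until the motion is done:
- arm.reach(position, orientation): joint-space move of the TCP to a pose.
- arm.move_l(position, rotation=None, vel=0.15, guard=None): straight line of the TCP; rotation=None keeps the orientation; vel is the mean speed in m/s. With guard (N) it stops when the force on the tool has changed by that much, and returns True; else False.
- arm.movej(angles): joint-space move.
- arm.grip(opening): opening from 0.0 (shut) to 1.0 (fully open); the grip force is fixed at half the most; returns when the fingers have stopped.
- arm.dwell(seconds).
- arm.solve_ik(position, orientation): joint angles nearest the present ones, or None.
- arm.observe(): the state.
- arm.camera(name): name is "scene" or "top"; returns (picture, depth): 480x640x3 uint8, red, green, blue; 480x640 float32, m along the optical axis (not along the pixel's ray), 0 where there is no reading.
- arm.camera_model(name): a dict with "fx", "fy", "cx", "cy" (pixels), "distortion" ([k1, k2, p1, p2, k3] as OpenCV has them; the pictures are not rectified), "cam_to_world" (4x4, takes a point from camera to world coordinates). Camera axes: x right, y down, z forward; pixel columns grow to the right and rows downward; lengths in m; the calibration is good to about 2 mm. A picture is of the moment at which its call begins. camera_model takes no time and is no camera call.
A pose or a line that the arm cannot do raises arm.IKError and nothing moves.
- arm.job_done(): hands the job in, once; it reports no verdict.
The state is a dict: "time_s": time; "joint_pos": joint angles; "joint_velocities": joint speeds; "tau": joint torques, N m; "tcp_pos": TCP position; "ee_rot": TCP orientation; "force": force on the tool from outside, world axes, zero at the start; "wrist_torque": the same for the moment, N m; "width": opening from 0.0 (shut) to 1.0 (fully open).
Only numpy, scipy, OpenCV 4.12 (cv2) and the standard library are available. Lean on these libraries where they do the work, as an engineer would, in place of code of your own. Each camera call takes 0.05 s, during which the arm holds its last target.

## Working session

There is one attempt and no reset: what is moved stays moved. The work goes in short steps, each a Python script; the robot and the scene stay as the last script left them, time stands still between calls to the robot, and variables do not carry over. Pictures are saved under pics/ and viewed, and the job is handed in when it is done.

```bash
ls; mkdir -p pics
python3 - <<'E'
from bench import arm
import cv2,numpy as np
for n in ["scene","top"]:
    p,d=arm.camera(n); cv2.imwrite(f"pics/{n}0.png",p[:,:,::-1]); np.save(f"pics/{n}0.npy",d)
    m=arm.camera_model(n); print(n,m["fx"],m["fy"],m["cx"],m["cy"],m["distortion"]); print(np.round(m["cam_to_world"],4), (d==0).mean())
print(arm.observe())
E
```

```text
pics
scene 497.84394393680196 497.84394393680196 327.6559703405379 226.71788954573745 [0.03621298 0.         0.         0.         0.        ]
[[-5.364e-01  5.922e-01 -6.014e-01  1.125e+00]
 [ 8.440e-01  3.771e-01 -3.814e-01  2.737e-01]
 [ 1.000e-03 -7.121e-01 -7.021e-01  8.465e-01]
 [ 0.000e+00  0.000e+00  0.000e+00  1.000e+00]] 0.004095052083333333
top 462.2261251152326 462.2261251152326 324.81157126230397 231.89281675874167 [-0.05116776  0.          0.          0.          0.        ]
[[-5.0000e-04 -9.9320e-01  1.1610e-01  3.4890e-01]
 [-1.0000e+00  4.0000e-04 -1.0000e-03 -1.2620e-01]
 [ 9.0000e-04 -1.1610e-01 -9.9320e-01  1.1368e+00]
 [ 0.0000e+00  0.0000e+00  0.0000e+00  1.0000e+00]] 0.0038736979166666668
{'time_s': 0.1, 'joint_pos': array([ 1.16700292e+00,  2.76502752e-01,  1.50597818e+00, -1.23888842e-05,
        1.36075641e+00, -1.21028331e-01]), 'joint_velocities': array([ 0.00062473, -0.0012833 , -0.00509982,  0.00104341, -0.00040751,
       -0.00048102]), 'tau': array([ 1.20682118e-03, -4.05456805e+01, -2.37778831e+01,  7.02819857e-02,
        3.00524477e-02, -8.05167338e-05]), 'tcp_pos': array([0.1602508 , 0.55167474, 0.20471912]), 'ee_rot': array([-1.68446026,  1.56915159, -1.96722275]), 'force': array([-0.91091126, -0.46705945,  0.24389984]), 'wrist_torque': array([0.05889314, 0.0150216 , 0.02138498]), 'width': 0.9993720394585874}
```

View pics/scene0.png

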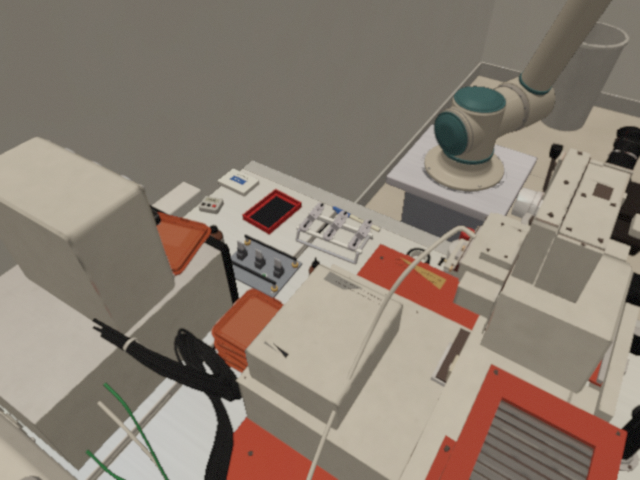

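View pics/top0.png

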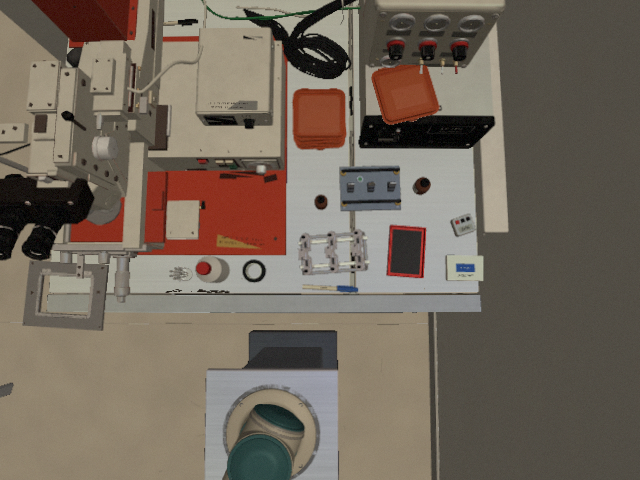

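The top view shows the rack near (334,253), balance near (370,188), bin near (406,251), bottles at (321,202) and (422,186), and tall furniture at the far side. I'll zoom in.

Run:
```python
import cv2,numpy as np
t=cv2.imread("pics/top0.png")
c=t[155:295,285:445]; cv2.imwrite("pics/topcrop0.png",cv2.resize(c,None,fx=4.2,fy=4.2,interpolation=cv2.INTER_CUBIC))
s=cv2.imread("pics/scene0.png")
c=s[160:300,190:390]; cv2.imwrite("pics/scenecrop0.png",cv2.resize(c,None,fx=4,fy=4,interpolation=cv2.INTER_CUBIC))
```

```text
(no output)
```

View pics/topcrop0.png

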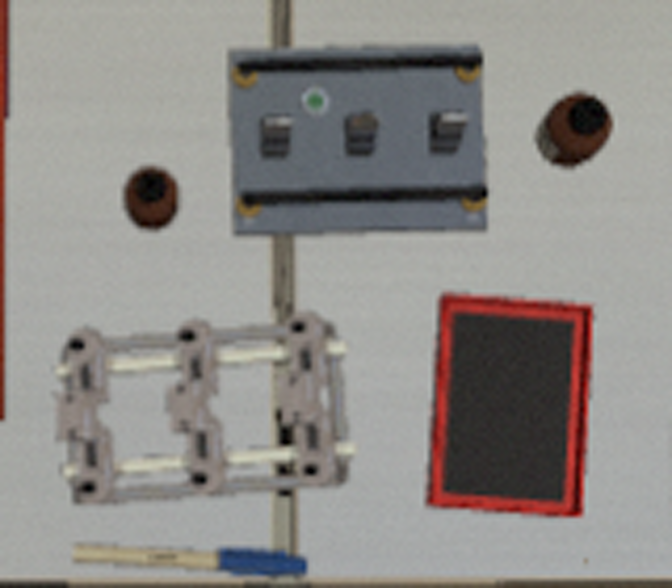

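View pics/scenecrop0.png

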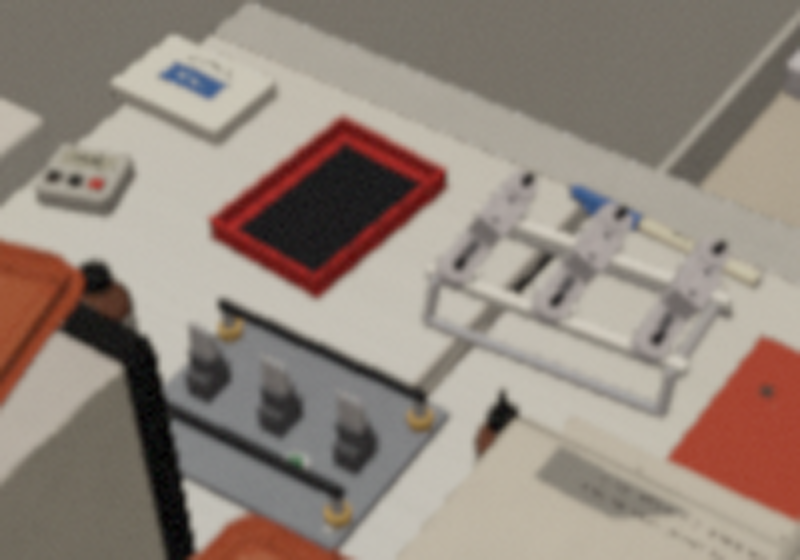

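```bash
cat > h.py <<'E'
import cv2,numpy as np
from bench import arm
def cam(n):
    m=arm.camera_model(n); K=np.array([[m["fx"],0,m["cx"]],[0,m["fy"],m["cy"]],[0,0,1.]])
    return K,np.array(m["distortion"],float),np.array(m["cam_to_world"])
def ray(n,uv):
    K,D,T=cam(n); u=cv2.undistortPoints(np.array(uv,float).reshape(-1,1,2),K,D).reshape(-1,2)
    d=np.c_[u,np.ones(len(u))]; return T[:3,3],d@T[:3,:3].T,d,T
def onplane(n,uv,z):
    o,d,_,_=ray(n,uv); return o+d*((z-o[2])/d[:,2])[:,None]
def depthpts(n,uv,dep):
    o,d,_,_=ray(n,uv); return o+d*np.asarray(dep)[:,None]
def proj(n,P):
    K,D,T=cam(n); Ti=np.linalg.inv(T)
    return cv2.projectPoints(np.array(P,float).reshape(-1,1,3),cv2.Rodrigues(Ti[:3,:3])[0],Ti[:3,3],K,D)[0].reshape(-1,2)
E
python3 - <<'E'
from h import *
t=cv2.imread("pics/top0.png"); d=np.load("pics/top0.npy")
g=cv2.cvtColor(t,cv2.COLOR_BGR2HSV)
def comps(mask,r0,r1,c0,c1,z,minA=6,name=""):
    mm=np.zeros_like(mask);mm[r0:r1,c0:c1]=mask[r0:r1,c0:c1]
    n,l,s,c=cv2.connectedComponentsWithStats(mm)
    for i in range(1,n):
        if s[i,4]>=minA:
            P=onplane("top",[c[i]],z)[0]; print(name,"px",np.round(c[i],1),"bb",s[i,:4],"A",s[i,4],"P",np.round(P,4))
dark=(g[...,2]<70).astype(np.uint8)
comps(dark,160,212,338,405,.038,8,"balDark")
comps(dark,225,280,295,375,.0615,3,"rackDark")
red=((g[...,1]>150)&((g[...,0]<8)|(g[...,0]>172))).astype(np.uint8)
mm=np.zeros_like(red);mm[220:285,380:435]=red[220:285,380:435]
cn=max(cv2.findContours(mm,cv2.RETR_EXTERNAL,cv2.CHAIN_APPROX_NONE)[0],key=len)
P=onplane("top",cn.reshape(-1,2),.018); print("bin",cv2.minAreaRect((P[:,:2]*1000).astype(np.float32)))
h,w=d.shape
v,u=np.mgrid[155:295,285:445]; uv=np.c_[u.ravel(),v.ravel()]
Z=depthpts("top",uv,d[v,u].ravel())[:,2].reshape(v.shape)*1000
cv2.imwrite("pics/topz0.png",cv2.resize(cv2.applyColorMap(np.clip(Z*3,0,255).astype(np.uint8),cv2.COLORMAP_JET),None,fx=4.2,fy=4.2,interpolation=cv2.INTER_NEAREST))
# steel edges: high points
sub=Z[8:57,50:120]; np.set_printoptions(linewidth=250)
print(np.round(Z[20:40,58:116:2]).astype(int))
E
```

```text
balDark px [370.5 169.7] bb [341 168  59   5] A 179 P [ 0.6298 -0.2386  0.038 ]
balDark px [370.2 187.2] bb [367 182   8  10] A 58 P [ 0.5864 -0.2372  0.038 ]
balDark px [390.3 186.6] bb [387 182   9  10] A 62 P [ 0.5878 -0.2862  0.038 ]
balDark px [350.  188.1] bb [347 184   7   9] A 51 P [ 0.584  -0.1883  0.038 ]
balDark px [371.3 201.2] bb [342 199  59   5] A 179 P [ 0.5518 -0.2395  0.038 ]
rackDark px [355.5 232.5] bb [355 232   2   2] A 4 P [ 0.4731 -0.1992  0.0615]
rackDark px [329.  234.5] bb [328 234   3   2] A 6 P [ 0.4685 -0.1371  0.0615]
rackDark px [303.  236.5] bb [302 236   3   2] A 6 P [ 0.4638 -0.0762  0.0615]
rackDark px [357.5 240.5] bb [357 239   2   4] A 8 P [ 0.4543 -0.2037  0.0615]
rackDark px [331.2 242.8] bb [331 241   2   4] A 5 P [ 0.4489 -0.1422  0.0615]
rackDark px [305. 244.] bb [305 242   1   5] A 5 P [ 0.4462 -0.081   0.0615]
rackDark px [352.9 258.3] bb [352 256   3   5] A 13 P [ 0.4127 -0.1927  0.0615]
rackDark px [359.  258.5] bb [359 257   1   4] A 4 P [ 0.4122 -0.2068  0.0615]
rackDark px [332.6 260.6] bb [332 259   2   5] A 8 P [ 0.4073 -0.1454  0
[... 2843 characters left out ...]
0   13    8   10   11   20   23   21 1137    9   11    9   13    8    4   15   17   22   19    6   12    9]
 [   8    7   18   22   21    8   13 1137   10   16    6   10   12   13   10   11    8   12   12    9   10   13    8   10   11   10    6   12   11]
 [   7   12   12   12    8    8    5    5   12   10    7   10   10    8    8   11   13    9   13    9   10   10   10   14   13   11    7   13   11]
 [   8    7   11   10   11    9   11    7    7    6   11    8    6    6    8    9   10   11   13    8   11   11    6   13   11   10   14    6    8]
 [   7    6   12    9   10   11    9    9    8   11    9   10   13   13   13    8   11   10   11   10    6   10    5    6    9    9    7   10   10]]
```

Run:
```python
import cv2
t=cv2.imread("pics/top0.png")
cv2.imwrite("pics/bal0.png",cv2.resize(t[162:214,334:408],None,fx=10,fy=10,interpolation=cv2.INTER_NEAREST))
cv2.imwrite("pics/rack0.png",cv2.resize(t[226:282,296:372],None,fx=10,fy=10,interpolation=cv2.INTER_NEAREST))
```

```text
(no output)
```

View pics/bal0.png

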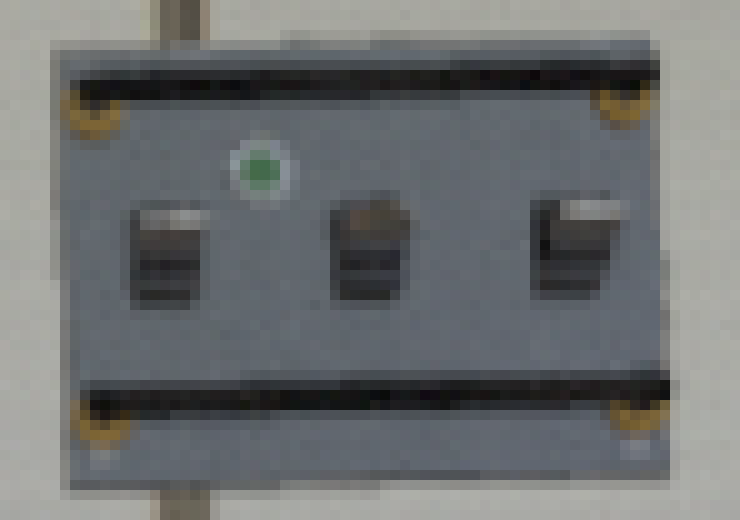

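View pics/rack0.png

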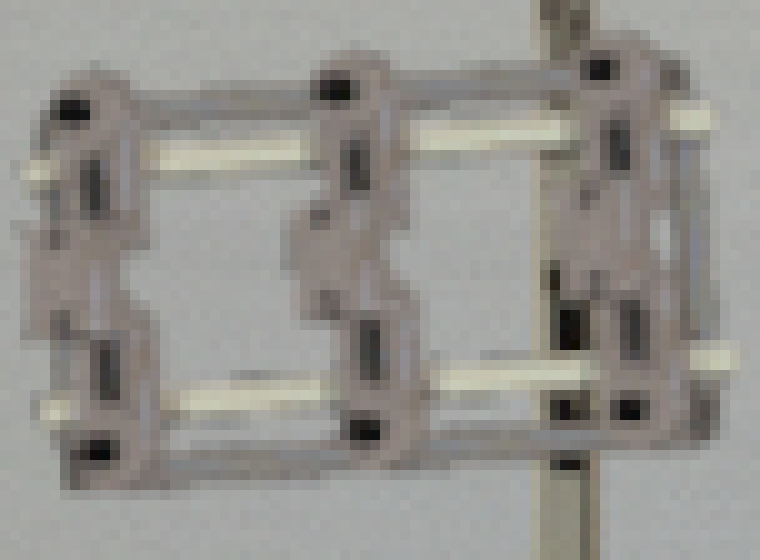

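View pics/topz0.png

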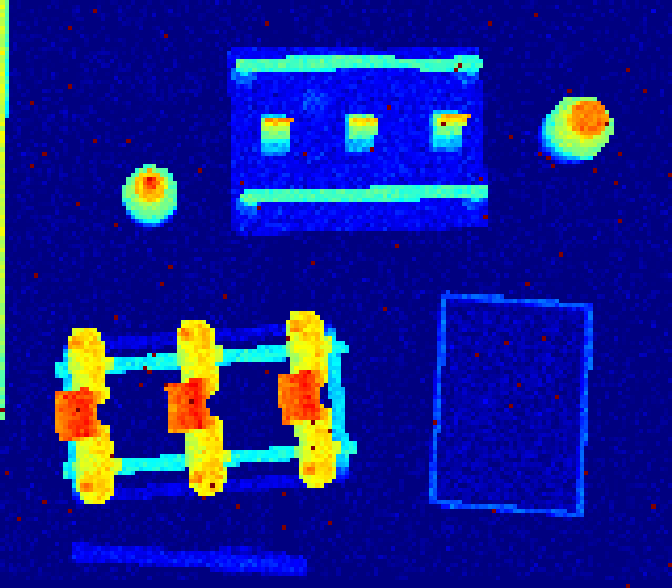

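Top view: arm pins form three pairs 80 mm apart at the 61.5 mm plane (arms 62 mm apart, yaw 4.4°, hubs leaning left). The balance rails come out 78 mm apart and the bin outline fits. Next I refine these and cross-check against the scene view.

Run:
```python
from h import *
t=cv2.imread("pics/top0.png").astype(float); g=t.mean(2)
# weighted pins
pins=[]
for c in [(303,236.5),(305.5,270.7),(329,234.5),(332,268.5),(355.5,232.5),(358.5,266.5)]:
    r,q=int(round(c[1])),int(round(c[0])); v,u=np.mgrid[r-2:r+3,q-2:q+3]; w=np.clip(110-g[r-2:r+3,q-2:q+3],0,None)
    pins.append([(w*u).sum()/w.sum(),(w*v).sum()/w.sum()])
P=onplane("top",pins,.0615); print(np.round(P,4))
for i in range(3):
    d=P[2*i]-P[2*i+1]; print("arm",i,np.round((P[2*i]+P[2*i+1])/2,4),"len",round(np.linalg.norm(d),4),"yaw",round(np.degrees(np.arctan2(d[1],d[0])),2))
print("scene px of pins",np.round(proj("scene",P),1).tolist())
# rails
dark=(g<70)
for r0,r1 in[(167,174),(198,205)]:
    v,u=np.nonzero(dark[r0:r1,340:402]); R=onplane("top",np.c_[u+340,v+r0],.038); l=cv2.fitLine(R[:,:2].astype(np.float32)*100,cv2.DIST_HUBER,0,.01,.01).ravel(); print("rail",np.round(l,3),R[:,1].min(),R[:,1].max(),np.degrees(np.arctan2(-l[0],l[1])))
print("edge guess px",onplane("top",[[350.9,183.2],[370.5,182.7],[392.5,182.4]],.06))
c=np.array([.5908,-.2391]);yw=.0125
E_=[[c[0]-np.sin(yw)*s,c[1]+np.cos(yw)*s,.06] for s in(.05,0,-.05)]; print(np.round(E_,4)); print("proj top",np.round(proj("top",E_),1).tolist(),"scene",np.round(proj("scene",E_),1).tolist())
s=cv2.imread("pics/scene0.png")
for p in proj("scene",P): cv2.circle(s,tuple(int(x) for x in np.round(p)),0,(0,255,0),-1)
for p in proj("scene",E_): cv2.circle(s,tuple(int(x) for x in np.round(p)),0,(0,0,255),-1)
cv2.imwrite("pics/scenechk0.png",cv2.resize(s[190:295,230:385],None,fx=5,fy=5,interpolation=cv2.INTER_NEAREST))
# heights of furniture near the balance & left
d=np.load("pics/top0.npy"); 
v,u=np.mgrid[100:225:6,270:510:6]; Q=depthpts("top",np.c_[u.ravel(),v.ravel()],d[v,u].ravel()); Zz=(Q[:,2]*1000).reshape(v.shape).round().astype(int)
np.set_printoptions(linewidth=300)
print(Zz)
```

```text
[[ 0.4634 -0.0756  0.0615]
 [ 0.3841 -0.0823  0.0615]
 [ 0.4684 -0.1374  0.0615]
 [ 0.389  -0.1439  0.0615]
 [ 0.4734 -0.1992  0.0615]
 [ 0.3939 -0.2055  0.0615]]
arm 0 [ 0.4238 -0.0789  0.0615] len 0.0796 yaw 4.81
arm 1 [ 0.4287 -0.1406  0.0615] len 0.0797 yaw 4.62
arm 2 [ 0.4336 -0.2023  0.0615] len 0.0798 yaw 4.52
scene px of pins [[354.9, 243.0], [370.0, 220.5], [329.6, 233.5], [345.6, 211.9], [305.3, 224.4], [322.1, 203.5]]
rail [ 2.5000e-02 -1.0000e+00  6.2976e+01 -2.3861e+01] -0.3083137106500783 -0.16676519544555699 -178.54927
rail [ 1.5000e-02 -1.0000e+00  5.5217e+01 -2.4782e+01] -0.3090833503759483 -0.16878866632646453 -179.1611
edge guess px [[ 0.59127219 -0.18933881  0.06      ]
 [ 0.59251166 -0.23597939  0.06      ]
 [ 0.5932966  -0.28841329  0.06      ]]
[[ 0.5902 -0.1891  0.06  ]
 [ 0.5908 -0.2391  0.06  ]
 [ 0.5914 -0.2891  0.06  ]]
proj top [[350.8, 183.7], [371.8, 183.4], [392.8, 183.2]] scene [[278.1, 259.3], [259.1, 250.1], [240.8, 241.3]]
[[ 243  176  138    0   98   94   92   93   93   93   94   96   94    1   -2   42  184  178  201  211  209  210  212  209  207 
[... 3436 characters left out ...]
   1    0    3    1    1   -2   -5   -3   -4   -3   -3   -1    2  -11   27   23   20   21]
 [  50   50   49   -1    3    1    0 1137    9    0   -1    1   14   13   10   10   10    4    9   13   12   12   -2    0   -1    4    1   -2    5   -4   -4    1    6    2    0   -8   23   23   25   22]
 [  49   51   47    2    1    0    0    0    0    2    1    2   -1   -2   -1   -3   -3    0   -3    1    0    3    1    3    1   -2   -2    2    1    3   -1   -4    1   15    3  -12   26   25   23   21]
 [  48   48   49   -3   -4    0    1   -1   -4    0    4   -1    3    0   -3    0    1    0    2   -4    3    3   -3    1   -2    0    2    5   -3    4   -1   19   19   19    0  -13   27   26   18   23]]
```

View pics/scenechk0.png

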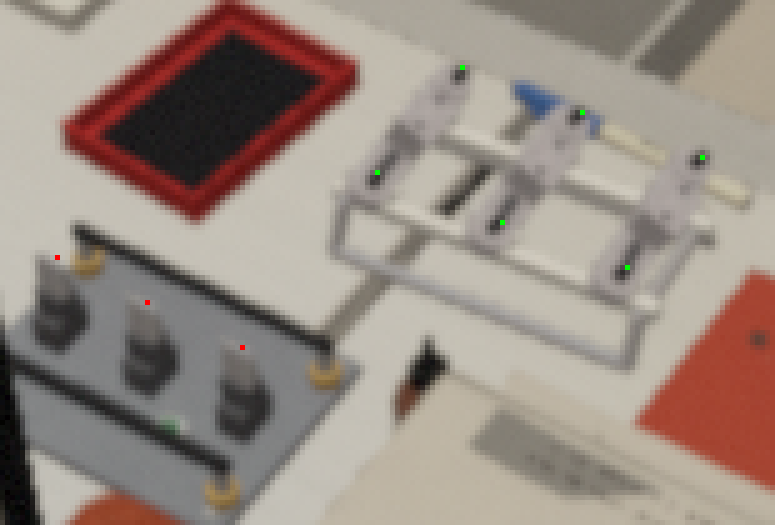

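```bash
cat >> h.py <<'E'
from scipy.spatial.transform import Rotation as Ro
YR=np.radians(4.6); YB=.02; YBIN=np.radians(-4.6)
PM=np.array([[.4238,-.0789],[.4287,-.1406],[.4336,-.2023]])
N=np.array([-np.sin(YR)*.5,np.cos(YR)*.5,np.sqrt(.75)])
BASE=[np.r_[p,.0615]-.019*N for p in PM]
EDGE=np.array([[.5905,-.1885,.06],[.5915,-.2385,.06],[.5925,-.2885,.06]])
BIN=np.array([.4325,-.3255,.003])
def rpy(yaw,roll=0,pitch=0,flip=1):
    A=Ro.from_euler('z',yaw)*Ro.from_euler('y',pitch)*Ro.from_euler('x',roll)
    A=A.as_matrix(); R=np.c_[-A[:,2],flip*A[:,1],np.cross(-A[:,2],flip*A[:,1])]
    return Ro.from_matrix(R).as_euler('xyz')
H=.002
E
python3 - <<'E'
from h import *
for f in(1,-1):
    print("flip",f)
    for i in range(3):
        o=rpy(YR,-np.pi/6,0,f)
        for l in(0,.06): q=arm.solve_ik(BASE[i]+(H+l)*N,o); print("pick",i,None if q is None else np.round(q,2))
        q=arm.solve_ik(EDGE[i]+[0,0,.04],rpy(YB,0,0,f)); print("edge",None if q is None else np.round(q,2))
        for p in (-.17,.17):
            q=arm.solve_ik(EDGE[i]+[0,0,-.01],rpy(YB,0,p,f)); print("edge tilt",None if q is None else np.round(q,2))
    q=arm.solve_ik(BIN+[0,0,.01],rpy(YBIN,0,0,f)); print("bin",None if q is None else np.round(q,2))
print(BASE)
E
```

```text
flip 1
pick 0 [ 0.09  0.29  2.12 -0.71  0.87 -1.05]
pick 0 [ 0.16  0.22  2.04 -0.62  1.02 -1.12]
edge [-0.42  0.41  1.57  0.    1.16 -2.01]
edge tilt [-0.47  0.39  1.78  0.11  0.83 -2.13]
edge tilt [-0.38  0.55  1.48 -0.07  1.27 -1.94]
pick 1 [-0.06  0.29  2.13 -0.76  0.8  -1.15]
pick 1 [ 0.01  0.2   2.06 -0.66  0.95 -1.22]
edge [-0.49  0.44  1.52  0.    1.18 -2.08]
edge tilt [-0.55  0.41  1.73  0.12  0.86 -2.21]
edge tilt [-0.45  0.57  1.44 -0.08  1.29 -2.01]
pick 2 [-0.21  0.29  2.13 -0.8   0.73 -1.25]
pick 2 [-0.13  0.2   2.07 -0.69  0.88 -1.34]
edge [-0.56  0.47  1.47  0.    1.2  -2.15]
edge tilt [-0.62  0.44  1.68  0.13  0.89 -2.29]
edge tilt [-0.51  0.6   1.39 -0.09  1.31 -2.07]
bin [-0.77  0.4   1.85  0.    0.89 -2.26]
flip -1
pick 0 [ 0.09  0.29  2.12 -0.71  0.87  2.09]
pick 0 [ 0.16  0.22  2.04 -0.62  1.02  2.02]
edge [-0.42  0.41  1.57  0.    1.16  1.13]
edge tilt [-0.47  0.39  1.78  0.11  0.83  1.01]
edge tilt [-0.38  0.55  1.48 -0.07  1.27  1.2 ]
pick 1 [-0.06  0.29  2.13 -0.76  0.8   2.  ]
pick 1 [ 0.01  0.2   2.06 -0.66  0.95  1.92]
edge [-0.49  0.44  1.52  0.    1.18  1.06]
edge tilt [-0.55  0.41  1.73  0.12  0.86  0.93]
edge tilt [-0.45  0.57  1.44 -0.08  1.29  1.13]
pick 2 [-0.21  0.29  2.13 -0.8   0.73  1.89]
pick 2 [-0.13  0.2   2.07 -0.69  0.88  1.81]
edge [-0.56  0.47  1.47  0.    1.2   0.99]
edge tilt [-0.62  0.44  1.68  0.13  0.89  0.86]
edge tilt [-0.51  0.6   1.39 -0.09  1.31  1.07]
bin [-0.77  0.4   1.85  0.    0.89  0.88]
[array([ 0.42456189, -0.0883694 ,  0.04504552]), array([ 0.42946189, -0.1500694 ,  0.04504552]), array([ 0.43436189, -0.2117694 ,  0.04504552])]<sys>:0: UserWarning: Gimbal lock detected. Setting third angle to zero since it is not possible to uniquely determine all angles.
```

Run:
```python
from h import *
d=np.load("pics/top0.npy"); v,u=np.mgrid[0:480:2,0:330:2]; k=d[v,u].ravel()>0
Q=depthpts("top",np.c_[u.ravel(),v.ravel()][k],d[v,u].ravel()[k]); Q=Q[Q[:,2]<1]
for y0 in np.arange(-.1,.75,.05):
    print(round(y0,2),[int(1000*np.percentile(Q[s,2],98)) if (s:=(abs(Q[:,1]-y0-.025)<.025)&(abs(Q[:,0]-x0-.025)<.025)).sum()>3 else -1 for x0 in np.arange(.2,.8,.05)])
```

```text
-0.1 [-838, 0, 11, 59, 71, 59, 4, 3, 4, 95, 98, 98, 97]
-0.05 [-842, 0, 3, 4, 52, 53, 53, 53, 177, 252, 255, 254, 255]
0.0 [-837, -1, 2, 19, 52, 53, 53, 53, 178, 254, 256, 256, 257]
0.05 [-839, 1, 2, 21, 52, 54, 53, 53, 178, 254, 257, 257, 256]
0.1 [-837, 0, 4, 147, 151, 185, 183, 52, 178, 254, 384, 333, 274]
0.15 [-839, 0, 3, 102, 177, 185, 185, 53, 404, 415, 406, 179, 178]
0.2 [-839, 0, 3, 87, 213, 215, 470, 513, 426, 439, 438, 418, 276]
0.25 [-839, 0, 3, 446, 449, 430, 480, 481, 483, 483, 438, 416, 403]
0.3 [-839, 0, 118, 448, 460, 431, 464, 477, 483, 483, -1, 287, 407]
0.35 [51, 55, 54, 451, 454, 431, 422, 452, 451, -1, -1, 284, 408]
0.4 [53, 56, 56, 189, 206, 411, 417, -1, -1, -1, -1, -1, -1]
0.45 [56, 56, 3, 63, 117, -1, 323, 313, -1, -1, -1, -1, -1]
0.5 [-837, 57, 53, 58, 55, -1, -1, -1, -1, -1, -1, -1, -1]
0.55 [-838, 57, 56, 56, 56, -1, -1, -1, -1, -1, -1, -1, -1]
0.6 [-838, -1, -1, -1, -1, -1, -1, -1, -1, -1, -1, -1, -1]
0.65 [-841, -1, -1, -1, -1, -1, -1, -1, -1, -1, -1, -1, -1]
0.7 [-836, -1, -1, -1, -1, -1, -1, -1, -1, -1, -1, -1, -1]
```

Run:
```python
from h import *
s=arm.observe(); p=s["tcp_pos"]; u=p[:2]/np.linalg.norm(p[:2])
for r in(.26,.29,.32): 
    for z in (.22,.26):
        q=arm.solve_ik(np.r_[u*r,z],s["ee_rot"]); print(r,z,None if q is None else np.round(q,2))
for l in (.1,.15): q=arm.solve_ik(BASE[0]+(H)*N+[0,0.0,l],rpy(YR,-np.pi/6)); print(np.round(q,2), BASE[0]+H*N+[0,0,l])
```

```text
0.26 0.22 [ 1.02 -0.24  2.   -0.    1.39 -0.27]
0.26 0.26 [ 1.02 -0.26  1.92 -0.    1.49 -0.27]
0.29 0.22 [ 1.05 -0.19  1.96 -0.    1.37 -0.24]
0.29 0.26 [ 1.05 -0.21  1.88 -0.    1.47 -0.24]
0.32 0.22 [ 1.07 -0.14  1.92 -0.    1.35 -0.22]
0.32 0.26 [ 1.07 -0.16  1.84 -0.    1.46 -0.22]
[ 0.09  0.15  1.98 -0.6   1.1  -1.26] [ 0.42448169 -0.08737262  0.14677757]
[ 0.09  0.09  1.9  -0.56  1.21 -1.34] [ 0.42448169 -0.08737262  0.19677757]
```

Run:
```python
from h import *
s=arm.observe(); p=s["tcp_pos"]; u=p[:2]/np.linalg.norm(p[:2])
arm.move_l(np.r_[u*.29,.24],vel=.3)
print(arm.observe()["time_s"])
q=np.array(arm.observe()["joint_pos"]); q[0]=.09; q[5]=-1.2; arm.movej(q)
print(arm.observe()["time_s"])
arm.grip(.42); print(arm.observe()["time_s"])
arm.reach(BASE[0]+(H)*N+[0,0,.09],rpy(YR,-np.pi/6)); print(arm.observe()["time_s"])
arm.move_l(BASE[0]+(H+.035)*N,vel=.2); s=arm.observe(); print(s["time_s"],s["tcp_pos"],s["force"])
for n in["top","scene"]:
    p,d=arm.camera(n); cv2.imwrite(f"pics/{n}1.png",p[:,:,::-1])
s=cv2.imread("pics/scene1.png"); t=cv2.imread("pics/top1.png")
cv2.imwrite("pics/c1.png",np.hstack([cv2.resize(s[150:300,270:400],(390,450)),cv2.resize(t[190:300,270:370],(409,450))]))
```

```text
1.2083
2.2917
3.25
4.2333
4.6917 [ 0.42322193 -0.06996531  0.07798435] [0.59761047 0.1972209  0.52177377]
```

View pics/c1.png

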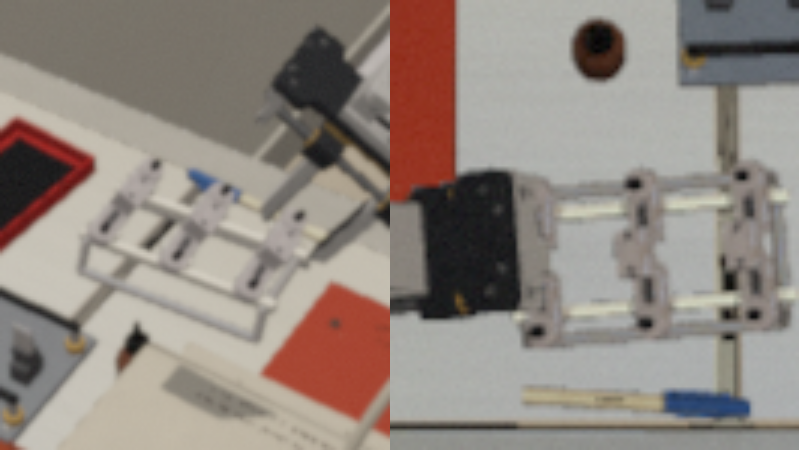

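Fingers straddle the left arm's hub, around (300,225) in the scene crop. I'll grasp it and lift.

Run:
```python
from h import *
g=arm.move_l(BASE[0]+H*N,vel=.1,guard=8); s=arm.observe(); print(g,s["time_s"],s["tcp_pos"]-BASE[0]-H*N,s["force"])
arm.grip(0.); s=arm.observe(); print(s["time_s"],s["width"],s["force"])
arm.move_l(BASE[0]+(H+.03)*N,vel=.15); arm.move_l(BASE[0]+(H+.03)*N+[0,0,.07],vel=.25); s=arm.observe(); print(s["time_s"],s["width"],s["force"])
arm.reach(EDGE[0]+[0,0,-.0146+H+.05],rpy(YB)); s=arm.observe(); print(s["time_s"],s["tcp_pos"],s["width"],s["force"])
for n in["top","scene"]:
    p,d=arm.camera(n); cv2.imwrite(f"pics/{n}2.png",p[:,:,::-1])
s=cv2.imread("pics/scene2.png"); t=cv2.imread("pics/top2.png")
cv2.imwrite("pics/c2.png",np.hstack([cv2.resize(s[170:320,210:340],(390,450)),cv2.resize(t[140:250,310:410],(409,450))]))
```

```text
False 5.2917 [ 0.0002491  -0.00021043  0.00040155] [-0.6074779  -0.43847994 -0.55002254]
5.7333 0.21180080707617824 [-0.07415706  3.31314623  4.17829321]
6.5167 0.20915110666556766 [ 0.13216143  0.43056786 -1.48397571]
7.3833 [ 0.58802126 -0.18723605  0.09517263] 0.20840607699557323 [-0.1641789   0.17508329 -1.06772527]<sys>:0: UserWarning: Gimbal lock detected. Setting third angle to zero since it is not possible to uniquely determine all angles.
```

View pics/c2.png

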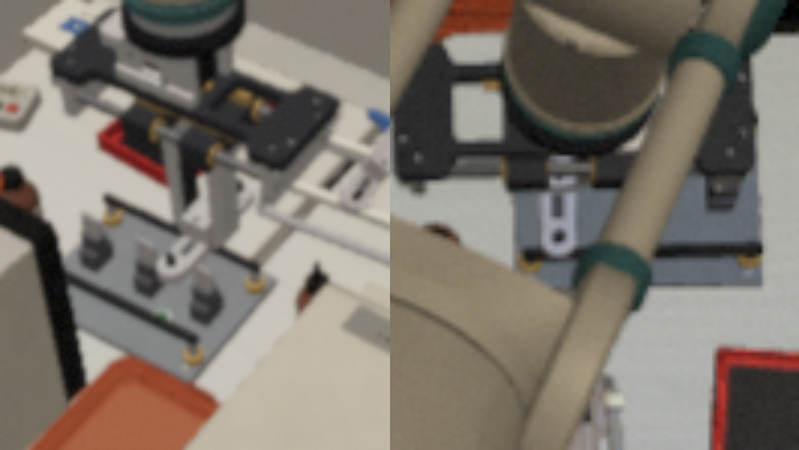

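The held arm is level above edge 1; its near pin appears at about (351,199) in the top picture. I check its centring, then lower.

```bash
python3 - <<'E' 2>/dev/null
from h import *
t=cv2.imread("pics/top2.png").mean(2); 
r,c=199,351; print(np.round(t[194:204,346:357]).astype(int))
w=np.clip(110-t[r-3:r+4,c-3:c+4],0,None); v,u=np.mgrid[r-3:r+4,c-3:c+4]; px=[(w*u).sum()/w.sum(),(w*v).sum()/w.sum()]
print(px,onplane("top",[px],.112))
s=arm.observe(); print(s["tcp_pos"],s["ee_rot"],EDGE[0])
E
```

```text
[[105 145 160 163 161 162 159 159 165 117  99]
 [104 142 157 164 156 143 158 163 163 119 102]
 [100 143 164 149 114  87 116 155 166 120 104]
 [104 148 163 130  67  39  71 146 167 129 105]
 [102 152 166 125  56  26  93 151 165 129 102]
 [ 96 145 167 152 115 124 146 160 170 130 105]
 [ 66 111 157 170 158 163 167 167 142  95  70]
 [ 38  60 113 145 162 165 156 135  88  38  35]
 [ 22  31  55  91 114 114 105  75  40  27  34]
 [ 44  47  47  56  51  65  66  67  64  55  38]]
[np.float64(351.2050963331262), np.float64(199.12243629583594)] [[ 0.54297975 -0.18670072  0.112     ]]
[ 0.58872208 -0.18589486  0.09653299] [2.7357712  1.56718999 2.75777515] [ 0.5905 -0.1885  0.06  ]
```

```bash
python3 - <<'E' 2>/dev/null
from h import *
z0=-.0146+H
T=EDGE[0]+[.001,0,z0]
arm.move_l(T+[0,0,.03],rotation=rpy(YB),vel=.15); arm.dwell(.15); s=arm.observe(); print(s["tcp_pos"]-T,s["force"],s["ee_rot"],s["time_s"])
g=arm.move_l(T+[0,0,-.003],vel=.03,guard=3); s=arm.observe(); print(g,s["tcp_pos"]-T,s["force"],s["time_s"])
p,d=arm.camera("scene"); cv2.imwrite("pics/c3.png",cv2.resize(p[200:300,230:320,::-1],(540,600)))
E
```

```text
[0.00032368 0.00065178 0.03089833] [-0.67077468 -0.31739013 -1.29984271] [-0.55089944  1.56965443 -0.52969421] 7.9167
True [-0.0004519  -0.00088327  0.00053187] [-1.04523926 -0.35923963  0.86880755] 8.8083
```

View pics/c3.png

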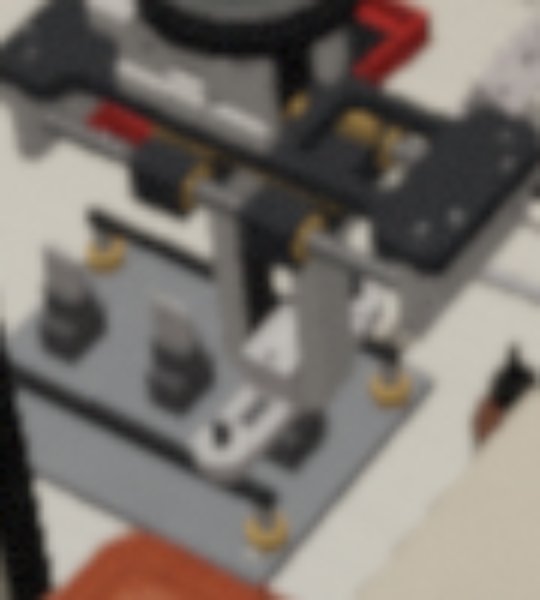

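Contact came 0.5 mm from the predicted seated height, so the notch is on edge 1. Release, back off towards the next arm, and look.

```bash
cat >> h.py <<'E'
def snap(k,tc=(160,212,338,408),sc=(190,300,220,340)):
    p,d=arm.camera("top"); q,e=arm.camera("scene")
    cv2.imwrite(f"pics/top{k}.png",p[:,:,::-1]); cv2.imwrite(f"pics/scene{k}.png",q[:,:,::-1]); np.save(f"pics/top{k}.npy",d)
    a=p[tc[0]:tc[1],tc[2]:tc[3],::-1]; b=q[sc[0]:sc[1],sc[2]:sc[3],::-1]
    a=cv2.resize(a,(400,int(400*a.shape[0]/a.shape[1]))); b=cv2.resize(b,(400,int(400*b.shape[0]/b.shape[1])))
    h=max(a.shape[0],b.shape[0]); o=np.zeros((h,800,3),np.uint8); o[:a.shape[0],:400]=a; o[:b.shape[0],400:]=b
    cv2.imwrite(f"pics/c{k}.png",o)
def heights(k,e):
    """heights along an arm hung on edge e, from top depth"""
    d=np.load(f"pics/top{k}.npy")
    v,u=np.mgrid[155:215,335:410]; uv=np.c_[u.ravel(),v.ravel()]; Q=depthpts("top",uv,d[v,u].ravel())-EDGE[e]
    for a in (-.045,-.03,-.02,.02,.03,.045):
        s=(abs(Q[:,0]-a)<.005)&(abs(Q[:,1])<.008)&(Q[:,2]>-.035)&(Q[:,2]<.03); print(int(a*1000),s.sum(),np.round(1000*np.median(Q[s,2]),1) if s.any() else None,end=' | ')
    print()
E
python3 - <<'E' 2>/dev/null
from h import *
arm.grip(.36); s=arm.observe(); print(s["width"],s["force"],s["time_s"])
arm.move_l(s["tcp_pos"]+[0,0,.075],vel=.15); print(arm.observe()["time_s"])
snap("4a")
arm.reach(BASE[1]+(H)*N+[0,0,.11],rpy(YR,-np.pi/6)); print(arm.observe()["time_s"])
snap(4); heights(4,0)
E
```

```text
0.3578333602497159 [-0.96289122  0.13273786  0.192588  ] 9.3083
9.9583
10.7833
-45 24 -4.9 | -30 24 -5.4 | -20 24 -7.0 | 20 19 -6.8 | 30 29 -6.2 | 45 21 -5.0 |
```

View pics/c4a.png

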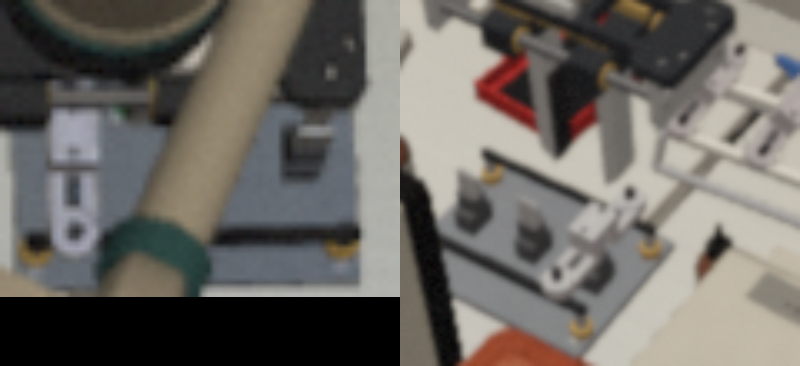

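View pics/c4.png

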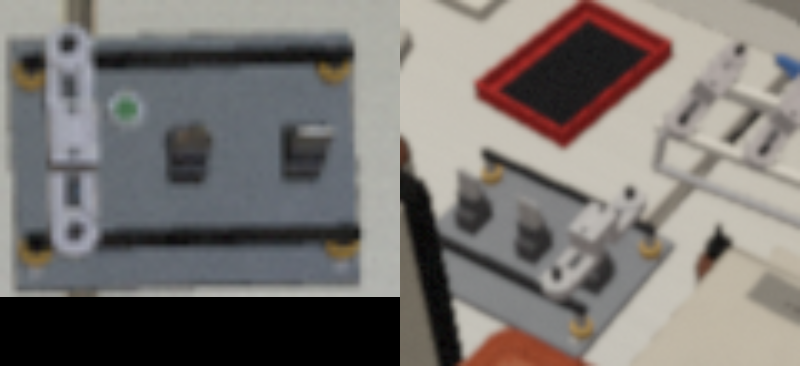

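Arm 1 (left) hangs level on edge 1: both ends read −5 mm relative to the edge. Next, the middle arm goes to edge 2.

```bash
cat >> h.py <<'E'
def pickplace(i,e,dx=.001):
    o=rpy(YR,-np.pi/6); B=BASE[i]
    arm.grip(.40)
    arm.move_l(B+(H+.03)*N,rotation=o,vel=.2)
    g=arm.move_l(B+H*N,vel=.1,guard=8); s=arm.observe(); print("pick",g,s["time_s"],np.round(s["tcp_pos"]-B-H*N,4),s["force"])
    if g: return False
    arm.grip(0.); s=arm.observe(); print("w",s["width"],s["force"])
    if not .18<s["width"]<.25: return False
    arm.move_l(B+(H+.03)*N,vel=.15); arm.move_l(B+(H+.03)*N+[0,0,.07],vel=.25)
    T=EDGE[e]+[dx,0,-.0146+H]
    arm.reach(T+[0,0,.05],rpy(YB)); arm.move_l(T+[0,0,.03],rotation=rpy(YB),vel=.15); arm.dwell(.15); s=arm.observe(); print("above",np.round(s["tcp_pos"]-T,4),s["width"],s["time_s"])
    g=arm.move_l(T+[0,0,-.003],vel=.03,guard=3); s=arm.observe(); print("seat",g,np.round(s["tcp_pos"]-T,4),s["force"],s["time_s"])
    return g and abs((s["tcp_pos"]-T)[2])<.0025
def release(nxt):
    arm.grip(.36); s=arm.observe(); arm.move_l(s["tcp_pos"]+[0,0,.075],vel=.15)
    if nxt is not None: arm.reach(BASE[nxt]+H*N+[0,0,.11],rpy(YR,-np.pi/6))
    print("t",arm.observe()["time_s"])
E
python3 - <<'E' 2>/dev/null
from h import *
ok=pickplace(1,1); print(ok)
if ok: release(2)
snap(5); heights(5,0); heights(5,1)
E
```

```text
pick False 12.2083 [ 0.0004 -0.0003  0.0007] [-0.11263216 -0.02772442 -0.47880637]
w 0.20848942446641208 [-0.59279415  3.16123548  4.85724255]
above [0.0002 0.001  0.031 ] 0.21117897828577992 14.675
seat True [-0.0003 -0.0009  0.0004] [-1.10992226 -0.19436572  1.84122622] 15.575
True
t 17.375
-45 24 -4.7 | -30 24 -5.3 | -20 24 -7.1 | 20 16 -5.5 | 30 27 -7.2 | 45 21 -4.0 | 
-45 30 3.4 | -30 24 -1.4 | -20 25 -2.6 | 20 17 -9.1 | 30 26 -11.5 | 45 16 -12.0 |
```

View pics/c5.png

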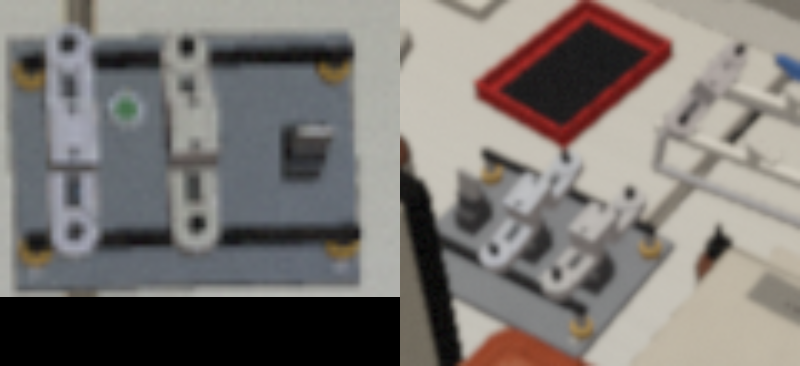

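The middle arm on edge 2 has tipped about 9.7°: its far end, at (187,45) in the left crop, is down 15 mm relative to the near end. Arm 1 is still level. I re-grip the tipped arm at its tilt and take it to above the bin.

```bash
python3 - <<'E' 2>/dev/null
from h import *
th=.17; n=np.array([np.sin(th),0,np.cos(th)]); o=rpy(YB,0,th)
T=EDGE[1]+[.001,0,0]-.0146*n+H*n
arm.reach(T+.06*n,o); arm.move_l(T+.04*n,rotation=o,vel=.15); arm.dwell(.15)
g=arm.move_l(T,vel=.06,guard=6); s=arm.observe(); print(g,np.round(s["tcp_pos"]-T,4),s["force"],s["time_s"])
if not g:
    arm.grip(0.); s=arm.observe(); print("w",s["width"],s["force"])
    arm.move_l(T+[0,0,.03],vel=.08); arm.move_l(T+[0,0,.09],vel=.25)
    D=BIN+[0,0,H]
    arm.reach(D+[0,0,.07],rpy(YBIN)); arm.move_l(D+[0,0,.05],rotation=rpy(YBIN),vel=.15); arm.dwell(.15); s=arm.observe(); print(np.round(s["tcp_pos"]-D,4),s["width"],s["force"],s["time_s"])
snap(6,tc=(210,290,370,440),sc=(160,270,200,320))
E
```

```text
False [ 0.0003 -0.0002  0.0001] [ 1.31852411 -0.51335221  0.5844481 ] 19.475
w 0.2122137301976044 [-0.32506429 -1.78615848  0.65188575]
[ 0.0013 -0.0001  0.0506] 0.2087472788597422 [-0.68643624 -0.06998288 -0.45941707] 21.9917
```

View pics/c6.png

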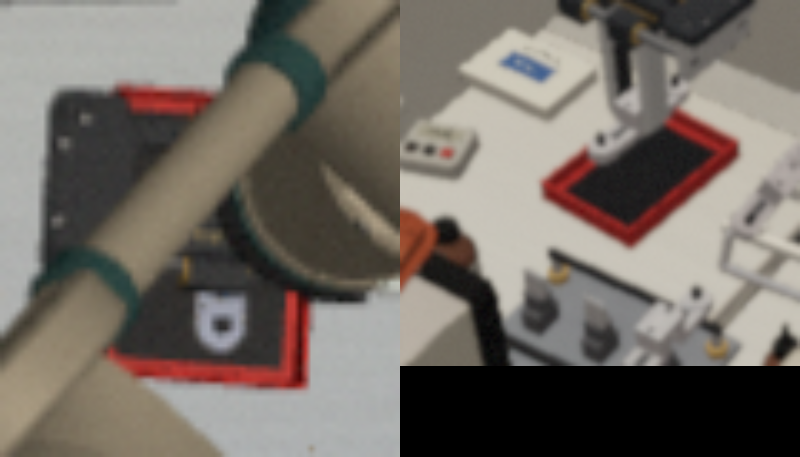

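The arm is held level over the bin, with its near boss at (220,325) in the crop and clear of the wall. I lower it in.

```bash
python3 - <<'E' 2>/dev/null
from h import *
D=BIN+[0,0,H]
g=arm.move_l(D+[0,0,.008],vel=.1,guard=4); print(g)
g=g or arm.move_l(D+[0,0,-.0015],vel=.025,guard=3); s=arm.observe(); print(g,np.round(s["tcp_pos"]-D,4),s["force"],s["time_s"])
if s["tcp_pos"][2]-D[2]<.004:
    arm.grip(.36); arm.move_l(s["tcp_pos"]+[0,0,.1],vel=.2)
    arm.reach(BASE[2]+H*N+[0,0,.11],rpy(YR,-np.pi/6)); print(arm.observe()["time_s"])
snap(7,tc=(210,290,370,440),sc=(160,270,200,320)); heights(7,0)
d=np.load("pics/top7.npy"); v,u=np.mgrid[220:285,380:435]; Q=depthpts("top",np.c_[u.ravel(),v.ravel()],d[v,u].ravel())-BIN
c,sn=np.cos(-YBIN),np.sin(-YBIN); X=c*Q[:,0]-sn*Q[:,1]; Y=sn*Q[:,0]+c*Q[:,1]
m=(Q[:,2]>.005)&(Q[:,2]<.04)&(abs(Y)<.03)&(abs(X)<.052); print("extent",np.round([X[m].min(),X[m].max(),Y[m].min(),Y[m].max()],3))
for a in(-.045,-.03,0,.03,.045):
    k=m&(abs(X-a)<.004); print(a,k.sum(),np.round(1000*np.median(Q[k,2]),1),np.round(1000*np.median(Y[k]),1))
E
```

```text
False
True [ 0.0004 -0.0005  0.0004] [-0.56202089  0.10485261  3.74119118] 23.0333
24.875
-45 27 -4.4 | -30 24 -6.2 | -20 24 -5.8 | 20 16 -6.8 | 30 31 -7.2 | 45 22 -5.2 | 
extent [-0.048  0.05  -0.026  0.029]
-0.045 24 9.5 2.5
-0.03 24 8.7 1.4
0 31 26.6 3.3
0.03 21 8.0 2.0
0.045 21 11.3 3.1
```

View pics/c7.png

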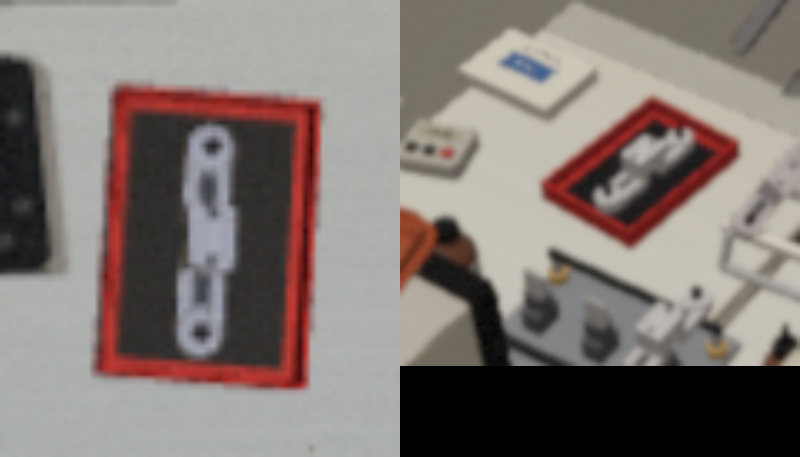

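The rejected arm lies flat and centred in the bin, with ends at about 9 mm and the hub top at 26.6 mm. Last arm goes to edge 3.

```bash
python3 - <<'E' 2>/dev/null
from h import *
ok=pickplace(2,2); print(ok)
if ok:
    release(None); arm.reach([.40,-.10,.26],rpy(YR)); arm.dwell(.5); print(arm.observe()["time_s"])
snap(8,tc=(160,290,290,440)); heights(8,0); heights(8,2)
E
```

```text
pick False 26.3 [ 0.0003 -0.0004  0.0006] [ 0.01778234 -0.72420466  0.48791126]
w 0.2081581049008419 [-0.6694233   2.38280657  4.04701479]
above [0.0002 0.0009 0.0311] 0.20774780228666087 28.7333
seat True [-0.     -0.0009  0.0003] [-0.04939317 -0.35451859  2.1068776 ] 29.6417
True
t 30.7417
32.4
-45 26 -4.3 | -30 24 -5.4 | -20 24 -6.8 | 20 16 -6.3 | 30 29 -7.5 | 45 21 -3.7 | 
-45 26 -5.0 | -30 25 -5.3 | -20 27 -6.5 | 20 18 -7.1 | 30 26 -6.7 | 45 16 -5.2 |
```

View pics/c8.png

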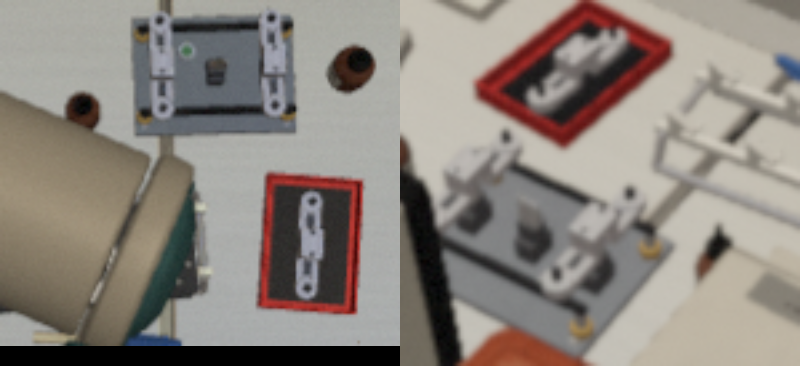

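The left and right arms hang level, the bad one is in the bin and the bottles look unmoved. One final centring check and a bystander comparison, then hand in.

```bash
python3 - <<'E' 2>/dev/null
from h import *
d=np.load("pics/top8.npy"); v,u=np.mgrid[155:215,335:410]; Q0=depthpts("top",np.c_[u.ravel(),v.ravel()],d[v,u].ravel())
for e in(0,2):
    Q=Q0-EDGE[e]; k=(Q[:,2]>.005)&(Q[:,2]<.02)&(abs(Q[:,1])<.02)&(abs(Q[:,0])<.025); print("hub top rel edge mm",np.round(1000*Q[k].mean(0),1),k.sum())
a=cv2.imread("pics/top0.png").astype(int);b=cv2.imread("pics/top8.png").astype(int)
D=abs(a-b).max(2)
for n,(c,r) in dict(primer=(321,202),drop=(422,186),timer=(461,224),tissue=(464,267),tape=(254,271),ipa=(211,268),swab=(180,273)).items(): print(n,np.median(D[r-10:r+11,c-10:c+11]),end=' ')
s=arm.observe(); print(s["tcp_pos"],s["force"])
arm.job_done()
E
```

```text
hub top rel edge mm [ 0.2  2.  10.9] 106
hub top rel edge mm [ 1.   2.5 10.6] 97
primer 5.0 drop 4.0 timer 3.0 tissue 3.0 tape 24.0 ipa 3.0 swab 3.0 [ 0.40005696 -0.1000359   0.25996947] [-0.43236882  0.73810953  0.09967689]
the job is handed in; nothing more can be done
```

I tested all three rotor arms on the balance and found one bad: the middle arm from the rack. The job was handed in at about 32 s of the 70 s limit.

- **Left rack arm (edge 1):** it stayed level and still hangs there. The two ends differ by under 1 mm in height, and the hub is within about 2.5 mm of the edge.
- **Right rack arm (edge 3):** it also stayed level and still hangs there, with the same figures.
- **Middle rack arm (edge 2):** it tipped about 9.7° after release. I gripped it again and laid it in the red bin. It lies flat, centred to about 3 mm, with both ends at about 10 mm in the depth image and the hub top at 26.6 mm.

**Last checks:**
- The gripper was open, clear of everything and about 26 cm above the table.
- Comparing first and last pictures showed no change at either brown bottle, the timer, the tissue packet, the squeeze bottle or the swab pot.
- The tape roll's patch did differ (24 grey levels, the others 3–5). I think that was the robot's arm covering it in the last picture, but I did not confirm it.
- The pen was not compared numerically; it was partly covered by the robot arm in the last picture.

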